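# Batch the laser-marked shells into the tote and stack it

## Task

Collect all the marked brass shells from the perforated marking table in the drop cup, then hold the cup over the tote and press its release tab up against the trip post so that the bottom swings open and the whole batch falls into the tote. Stand the empty cup upright on the middle of its round rubber pad again, swing both of the tote's bail arms fully in over its mouth, and stack the blue tray squarely and centrally on the two bails. Leave everything else on the table where it is.

Things in the scene. Friction and masses are not known exactly. Their poses are not given: they have to be found in the camera images.
- tote: open blue tote, 178 (x) x 128 (y) outside, walls 4, fixed on an aluminium base plate 250 x 170 x 8. Origin: centre of the plate's underside, z up. Inner floor 12 and rim 88 above the origin. A U-shaped steel bail arm by each short end pivots on the outsides of the long walls; a steel trip post stands beside the middle of the +y long wall
- tote_mouth (a point): centre of the tote's mouth, at rim height; axes as the tote's
- post_top (a point): top of the upright trip post: round steel rod 8 in diameter with a domed top, 45 above the rim, centre 70 from the tote's middle on its +y side (6 outside the wall's outer face)
- bail_near (a joint): angle of the bail arm at the tote's -x (near) end, rad: 0 = fully out (leaning outwards and up at 45 degrees, clear of the mouth), 2.05 = fully in, its bar lying across the mouth on the rim. Axis: the tote's y. Stiff hinge (0.03 N m): it stays where it is left
- bail_near_bar (a point): middle of that bail's cross bar: round bar 8 in diameter, 140 long along the tote's y, 42 from the hinge line, which lies 75 from the tote's middle and 8 below the rim. Fully in, it lies 35 from the tote's middle, its centre 4 above the rim
- bail_far (a joint): the same for the bail arm at the tote's +x (far) end; 0 = fully out, 2.05 = fully in, swinging the other way
- bail_far_bar (a point): middle of the far bail's cross bar, as for the near one
- pad: round black rubber pad, 120 in diameter, 4 thick, fixed on the table: the cup's standing place. Origin: centre of its underside
- cup: aluminium drop cup: open-topped square tube 60 x 60 outside, 54 x 54 inside, 95 high, 0.18 kg. Origin: centre of its lower rim; z to its mouth, y to the side with the release tab. Grip its walls across y (a finger above the tab) or x. Its bottom is a steel flap (upper face 8 above the lower rim), hinged along the +y wall's outer face, 6.5 above the lower rim
- cup_flap (a joint): angle of the cup's bottom flap, rad: 0 = shut, 1.3 = fully open; a spring shuts it (0.084 to 0.13 N m). The tab is the flap's outer end: pushing it UP relative to the cup (about 5 N at 16 from the hinge) swings the flap down, e.g. by lowering the held cup with its tab over the trip post. Shells slide out from about 0.8
- cup_tab (a point): point on the release tab, 30 out from the hinge; the tab is a steel strip 22 wide, 3 thick, sticking out 36 from the cup's +y wall, level with the flap when shut
- lift_table: perforated aluminium marking table, 200 x 180, fixed, top surface 40 above the work surface. Origin: centre of its underside
- tray: loose blue stacking tray 150 (x) x 110 (y) x 40 high, 0.25 kg, flat underside, with an upright grip rib through its middle: 10 thick (x), 60 long (y), top 65 above the underside. Origin: centre of the underside
- part1: marked brass connector shell (2 to 4 of the four are present): block 34 (x) x 20 (y) x 14 high with a round boss 16 in diameter and 6 high on top; 0.03 kg. Origin: centre of the underside
- part2: marked brass connector shell (2 to 4 of the four are present): block 34 (x) x 20 (y) x 14 high with a round boss 16 in diameter and 6 high on top; 0.03 kg. Origin: centre of the underside
- part3: marked brass connector shell (2 to 4 of the four are present): block 34 (x) x 20 (y) x 14 high with a round boss 16 in diameter and 6 high on top; 0.03 kg. Origin: centre of the underside
- part4: marked brass connector shell (2 to 4 of the four are present): block 34 (x) x 20 (y) x 14 high with a round boss 16 in diameter and 6 high on top; 0.03 kg. Origin: centre of the underside
- screwdriver: bystander, to be left alone: a screwdriver
- wrench: bystander, to be left alone: an open-ended wrench
- tape_roll: bystander, to be left alone: a roll of clear tape
- spray: bystander, to be left alone: a bottle
- mug: bystander, to be left alone: a white mug
- carton: bystander, to be left alone: a small cardboard box

How it is judged:
On the way, in this order (a step that is already met when the one before it is completed fails the run):
1. all the shells that are present are in the drop cup together (x of part1 in the frame of cup between -0.03 and 0.03 m and y of part1 in the frame of cup between -0.03 and 0.03 m and z of part1 in the frame of cup between 0 and 0.098 m and x of part2 in the frame of cup between -0.03 and 0.03 m and y of part2 in the frame of cup between -0.03 and 0.03 m and z of part2 in the frame of cup between 0 and 0.098 m and x of part3 in the frame of cup between -0.03 and 0.03 m and y of part3 in the frame of cup between -0.03 and 0.03 m and z of part3 in the frame of cup between 0 and 0.098 m and x of part4 in the frame of cup between -0.03 and 0.03 m and y of part4 in the frame of cup between -0.03 and 0.03 m and z of part4 in the frame of cup between 0 and 0.098 m), for 0.2 s.
2. the cup, held upright in the gripper over the tote's mouth, has its bottom swung open by the tab (value of joint cup_flap above 0.4 rad and x of cup in the frame of tote_mouth between -0.08 and 0.08 m and y of cup in the frame of tote_mouth between -0.06 and 0.06 m and angle between cup's own z axis and vertical below 0.5 rad and contact force between the fingers and cup above 1 N), for 0.1 s.
3. all the shells lie in the tote and the cup's bottom has sprung shut again (x of part1 in the frame of tote between -0.086 and 0.086 m and y of part1 in the frame of tote between -0.061 and 0.061 m and z of part1 in the frame of tote between 0.008 and 0.088 m and x of part2 in the frame of tote between -0.086 and 0.086 m and y of part2 in the frame of tote between -0.061 and 0.061 m and z of part2 in the frame of tote between 0.008 and 0.088 m and x of part3 in the frame of tote between -0.086 and 0.086 m and y of part3 in the frame of tote between -0.061 and 0.061 m and z of part3 in the frame of tote between 0.008 and 0.088 m and x of part4 in the frame of tote between -0.086 and 0.086 m and y of part4 in the frame of tote between -0.061 and 0.061 m and z of part4 in the frame of tote between 0.008 and 0.088 m and value of joint cup_flap below 0.1 rad), for 0.2 s.
At the end, for the whole second after the job is handed in: All shells lie inside the tote; the cup stands upright on the pad, within 35 mm of its middle, bottom shut; both bail arms are swung in past 1.9 rad; the tray rests level on them, within 20 mm of the tote's middle along and across it and within 10 degrees of square (all of step 3 and horizontal distance between cup and pad below 0.035 m and angle between cup's own z axis and vertical below 0.1 rad and height (world z) of cup below 0.012 m and value of joint each of bail_near, bail_far above 1.9 rad and x of tray in the frame of tote_mouth between -0.02 and 0.02 m and y of tray in the frame of tote_mouth between -0.02 and 0.02 m and z of tray in the frame of tote_mouth between 0.003 and 0.014 m and angle between the x axis of tray and the x axis of tote, either way round below 0.17 rad and angle between tray's own z axis and vertical below 0.06 rad and linear speed of tray below 0.02 m/s); the robot touches nothing.
It fails at once if a bystander was moved by more than 4 cm (distance of any of screwdriver, wrench, tape_roll, spray, mug, carton from where it was at the start of the episode above 0.04 m).
Of part1, part2, part3, part4 only 2 to 4 are there at a start; the rules pass over those that are not, and their reading is None.
At some moment in a run one of part1, part2, part3, part4, tray may be knocked a few centimetres aside while the robot is not near it.
It also fails if it takes over 210 s, if anything falls off the work surface, if the arm or the gripper's body presses on something with over 40 N, if the wrist force passes 120 N, or if a joint passes its speed limit or range.

## Robot

A 6-joint arm with a two-finger parallel gripper is mounted at the origin on the work surface. World frame = base frame: x ahead of the robot, y to its left, z up, the work surface at z = 0. Lengths are in m, angles in rad, forces in N, time in s.
With the tool pointing down it reaches from about 0.225 to 0.875 m from the base axis. Payload 3.4 kg.
Tool frame: the origin (TCP) lies at the very end of the fingers, on their centre line; the grasp point (between the pads) lies 19 mm behind it; z points along the fingers, y is the line along which they close (so a half turn about z gives the same grasp; the last joint's range is limited). The gripper opens to 85 mm and grips with 20 to 120 N. Pads are 22 mm wide; open, the fingers measure 114 mm over their backs; the gripper's body (76 mm by 85 mm) begins 54 mm behind the grasp point. The pads swing forward as they close: fully open they stand 13 mm farther back than shut.
Start: joints at [-1.302, 0.276, 1.505, -0, 1.361, -0.121], TCP at [0.219, -0.532, 0.231] pointing down, gripper open.
Joint ranges: [-2.89, 2.89], [-0.75, 2.08], [0.22, 2.7], [-1.18, 4.32], [0.11, 2.71], [-2.7, 2.7]. Speed limits (rad/s): [2.57, 2.57, 3.14, 3.14, 3.14, 3.14].

## Interface

Orientations are given as a unit quaternion [w, x, y, z].
In Python, from rig import manip gives the robot as it stands. The module is installed in compiled form; this text tells all that it offers.
- The arm moves only by the tool play_rows, never from a script. Its argument "motion" is a list of rows, each a list of 5 numbers: the shift along the tool's x, y, z in units of 40 mm (1.0 is 40 mm), then the turn about the tool's z in units of 10 degrees (1.0 is 10 degrees), then the finger opening in mm, from 0 to 85.4. A call has 1 to 5 rows; each row is the pose to reach, as a shift and turn from the pose commanded when the call began, along the tool's axes at that moment; what a row does not reach only later rows make up. A row lasts 1/8 s, in which the tool goes at most 62.5 mm and 10.7 degrees, less where a joint would pass 70% of its speed; a pose out of reach is approached as far as the arm can. A call with a gripper value outside its range is refused whole. The fingers move at their own pace and stop on an object; "newtons" is the grip in N (left out, the last holds). Time passes only in rows, so rows that repeat a pose let the fingers close. It gives the time, the measured TCP pose, the force, the opening and the grip force at its end, in the units of the state.
- manip.get_state(): the state, without advancing time (a new reading comes with each control period).
- manip.get_image(name): name is "side" or "top" or "wrist"; returns a dict with "img" (384x512x3 uint8, red, green, blue), "range_z" (384x512 float32, m along the optical axis (not along the pixel's ray), 0 where there is no reading), "fx", "fy", "cx", "cy" (pixels), "D" ([k1, k2, p1, p2, k3] as OpenCV has them; the pictures are not rectified), "R" (3x3) and "t" (3): a world point X has camera coordinates R X + t. Camera axes: x right, y down, z forward; pixel columns grow to the right and rows downward; lengths in m; the calibration is good to about 2 mm. A picture is of the moment at which its call begins.
- manip.sign_off(): hands the job in; it is judged then, once.
The state is a dict: "clock": time; "qpos": joint angles; "qd": joint speeds; "effort": joint torques, N m; "position": TCP position; "ee_rot": TCP orientation; "contact_force": force on the tool from outside, world axes, zero at the start; "moment": the same for the moment, N m; "width": finger opening in m; "gripper_force": force on a finger pad.
Only numpy, scipy, OpenCV 4.12 (cv2) and the standard library are available. Lean on these libraries where they do the work, as an engineer would, in place of code of your own. Each camera call takes 0.05 s, during which the arm holds its last target. There are 200 camera calls.

## Working session

There is one attempt and no reset: what is moved stays moved. The work goes in short steps, Python scripts to look and compute and a tool call to move; the robot and the scene stay as the last step left them, time stands still between calls to the robot, and variables do not carry over. Pictures are saved under pics/ and viewed, at most 14 in all, crops included, and the job is handed in when it is done.

Besides the shell and the picture viewer there is one more tool, called after ">>>" as a command line: name --pt "numbers of a row" for each row, then --argument value for the rest. play_rows: Moves the arm, as the interface text tells. Its arguments: {"type":"object","properties":{"motion":{"type":"array","items":{"type":"array","items":{"type":"number"}}},"newtons":{"type":"number"}},"required":["motion"]}

```bash
mkdir -p pics
cat > h.py <<'E'
import numpy as np, cv2
from rig import manip
def K(d): return np.array([[d["fx"],0,d["cx"]],[0,d["fy"],d["cy"]],[0,0,1.]])
def snap(n,f):
    d=manip.get_image(n); np.save(f"pics/{f}.npy",d,allow_pickle=True)
    cv2.imwrite(f"pics/{f}.png",cv2.cvtColor(d["img"],cv2.COLOR_RGB2BGR)); return d
def load(f): return np.load(f"pics/{f}.npy",allow_pickle=True).item()
def norm(d,uv): return cv2.undistortPoints(np.array([[uv]],float),K(d),np.array(d["D"],float))[0,0]
def ray(d,uv):
    R=np.array(d["R"]);t=np.array(d["t"]);x,y=norm(d,uv)
    return -R.T@t, R.T@np.array([x,y,1.])
def atz(d,uv,z):
    o,v=ray(d,uv); return o+v*(z-o[2])/v[2]
def dep(d,uv):
    o,v=ray(d,uv); z=d["range_z"]; u,w=int(round(uv[0])),int(round(uv[1])); p=z[max(w-1,0):w+2,max(u-1,0):u+2]; p=p[p>0]
    return o+v*np.median(p) if p.size else None
def cloud(d):
    H,W=d["range_z"].shape; uu,vv=np.meshgrid(np.arange(W),np.arange(H))
    n=cv2.undistortPoints(np.stack([uu,vv],-1).reshape(-1,1,2).astype(float),K(d),np.array(d["D"],float))[:,0]
    z=d["range_z"].reshape(-1,1); c=np.hstack([n*z,z]); X=(c-np.array(d["t"]))@np.array(d["R"])
    X[z[:,0]<=0]=np.nan; return X.reshape(H,W,3)
def proj(d,X):
    r,_=cv2.Rodrigues(np.array(d["R"])); return cv2.projectPoints(np.array(X,float).reshape(-1,3),r,np.array(d["t"],float),K(d),np.array(d["D"],float))[0][:,0]
def go(x,y,z,yaw=None):
    """offsets in tool units from current pose to world target; yaw= world angle of tool x axis (deg)"""
    from scipy.spatial.transform import Rotation as Ro
    s=manip.get_state(); q=s["ee_rot"]; R=Ro.from_quat([q[1],q[2],q[3],q[0]]).as_matrix()
    o=R.T@(np.array([x,y,z])-s["position"])/0.04
    a=np.degrees(np.arctan2(R[1,0],R[0,0])); out=list(np.round(o,3))
    if yaw is not None: out.append(round(-((yaw-a+180)%360-180)/10,3))
    print("units",out,"yaw now",round(a,2),"pos",np.round(s["position"],4))
E
python3 - <<'E'
from h import *
for n in("top","side","wrist"):
    d=snap(n,n+"0"); print(n,-np.array(d["R"]).T@d["t"],d["fx"],d["D"])
for n in("top","side"):
    cv2.imwrite(f"pics/{n}0b.png",cv2.resize(cv2.imread(f"pics/{n}0.png"),(800,600)))
print(manip.get_state())
E
```

```text
top [0.34058024 0.01132553 1.18228544] 383.70731326084393 [-0.11505581  0.          0.          0.          0.        ]
side [-0.3945317   0.88082204  0.93248197] 425.5647343923841 [-0.076554  0.        0.        0.        0.      ]
wrist [ 0.27866702 -0.50637054  0.37306259] 277.4244251820214 [-0.0344885  0.         0.         0.         0.       ]
{'clock': 0.15, 'qpos': array([-1.30197205e+00,  2.76431912e-01,  1.50581391e+00, -5.41085707e-06,
        1.36072908e+00, -1.20997476e-01]), 'qd': array([-0.00028556, -0.00267132, -0.0023089 , -0.00057957,  0.0006727 ,
        0.00076932]), 'effort': array([ 8.40648900e-04, -4.17147553e+01, -2.46035349e+01, -1.95635694e-04,
        7.66248617e-03,  1.35788673e-05]), 'position': array([ 0.21840311, -0.53148282,  0.23065993]), 'ee_rot': array([-6.89042471e-04,  9.81064591e-01,  1.93679609e-01, -5.36752287e-05]), 'contact_force': array([ 0.55762323, -0.66597757,  0.25675744]), 'moment': array([ 0.02097227, -0.0044041 , -0.01699887]), 'gripper_force': 0.0, 'width': 0.08538113963342217}
```

View pics/top0b.png

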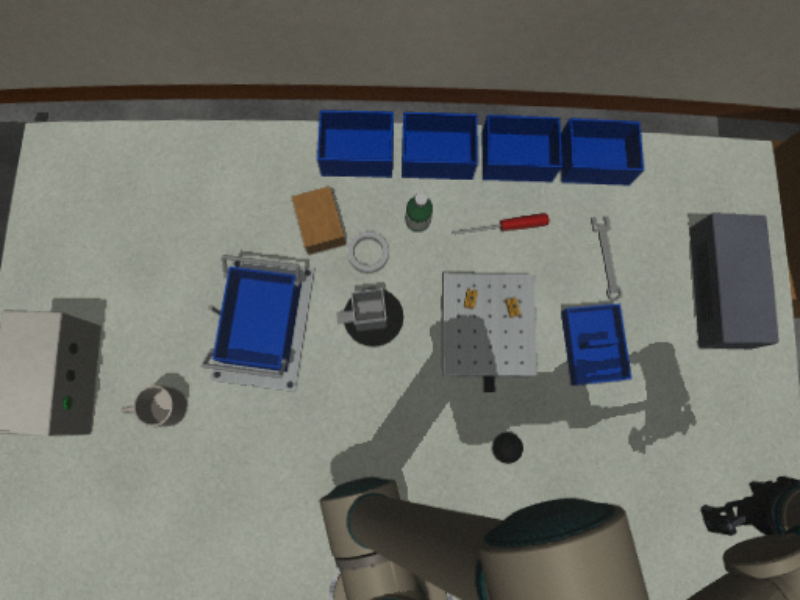

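View pics/side0b.png

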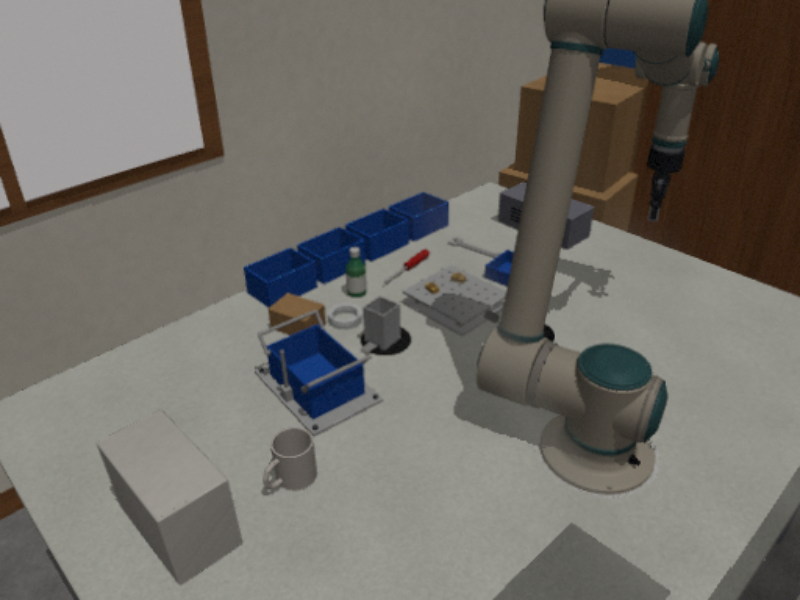

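The top view shows two shells at about (470,298) and (513,307) on the marking table. The cup is at (370,308) with its tab to the left (+y), the tote at (258,318), and the tray at (597,345). I'll enlarge the crops next.

Run:
```python
from h import *
im=cv2.imread("pics/top0.png")
a=cv2.resize(im[160:250,130:265],None,fx=5.9,fy=5.9,interpolation=cv2.INTER_CUBIC)[:, :]
b=cv2.resize(im[160:250,275:410],None,fx=5.9,fy=5.9,interpolation=cv2.INTER_CUBIC)
cv2.imwrite("pics/ca.png",a);cv2.imwrite("pics/cb.png",b);print(a.shape)
d=load("top0");X=cloud(d);hsv=cv2.cvtColor(im,cv2.COLOR_BGR2HSV)
# brass
m=cv2.inRange(hsv,(8,120,90),(30,255,255)); n,l,s,c=cv2.connectedComponentsWithStats(m)
for i in range(1,n):
    if s[i,4]>15:
        P=X[l==i]; print("brass",s[i],c[i],np.nanmean(P,0).round(3),cv2.minAreaRect(P[~np.isnan(P[:,0])][:,:2].astype(np.float32)))
# tall regions by height
for nm,(u0,u1,v0,v1),(z0,z1) in [("tray",(355,408,190,250),(.02,.08)),("cup",(213,262,178,225),(.07,.12)),("padall",(213,262,178,225),(-.01,.02)),("rim",(130,205,155,255),(.07,.13)),("table",(275,350,165,250),(.03,.05)),("brasslift",(275,350,165,250),(.05,.07))]:
    P=X[v0:v1,u0:u1].reshape(-1,3);P=P[(P[:,2]>z0)&(P[:,2]<z1)]
    print(nm,len(P),P.mean(0).round(3),np.median(P[:,2]).round(4),cv2.minAreaRect(P[:,:2].astype(np.float32)))
```

```text
(531, 796, 3)
brass [187 120  33  38 833] [202.99159664 138.50660264] [0.728 0.159 0.061] ((0.7284850478172302, 0.15931490063667297), (0.10908215492963791, 0.07715429365634918), 18.064908981323242)
brass [505 173   4  19  25] [506.56 183.32] [ 0.728 -1.158 -0.417] ((0.7335509657859802, -1.157148003578186), (0.08502143621444702, 0.013762561604380608), 0.1222885251045227)
brass [297 185   9  12  67] [300.95522388 190.82089552] [ 0.572 -0.143  0.056] ((0.5744278430938721, -0.14313095808029175), (0.01887306198477745, 0.035337358713150024), 76.82080841064453)
brass [324 191   9  12  60] [328.2        196.36666667] [ 0.557 -0.225  0.057] ((0.5574268102645874, -0.22499150037765503), (0.031168358400464058, 0.01853896677494049), 14.730945587158203)
tray 582 [ 0.494 -0.396  0.04 ] 0.0391 ((0.4925305247306824, -0.3965339660644531), (0.1528419852256775, 0.11412020027637482), 6.335534572601318)
cup 162 [0.547 0.053 0.093] 0.0979 ((0.546172559261322, 0.052099112421274185), (0.06105950474739075, 0.059674378484487534), 8.74887466430664)
padall 2005 [0.543 0.049 0.004] 0.0034 ((0.5468788146972656, 0.051026348024606705), (0.14779959619045258, 0.15205128490924835), 1.227838397026062)
rim 961 [0.523 0.268 0.096] 0.0899 ((0.519802451133728, 0.2663285732269287), (0.14925813674926758, 0.2103557139635086), 83.59625244140625)
table 3660 [ 0.521 -0.18   0.041] 0.0412 ((0.5124213695526123, -0.18221309781074524), (0.22514000535011292, 0.17882828414440155), 0.46242865920066833)
brasslift 147 [ 0.563 -0.185  0.057] 0.0558 ((0.5400405526161194, -0.19660279154777527), (0.14094755053520203, 0.09452807158231735), 30.041526794433594)
```

View pics/ca.png

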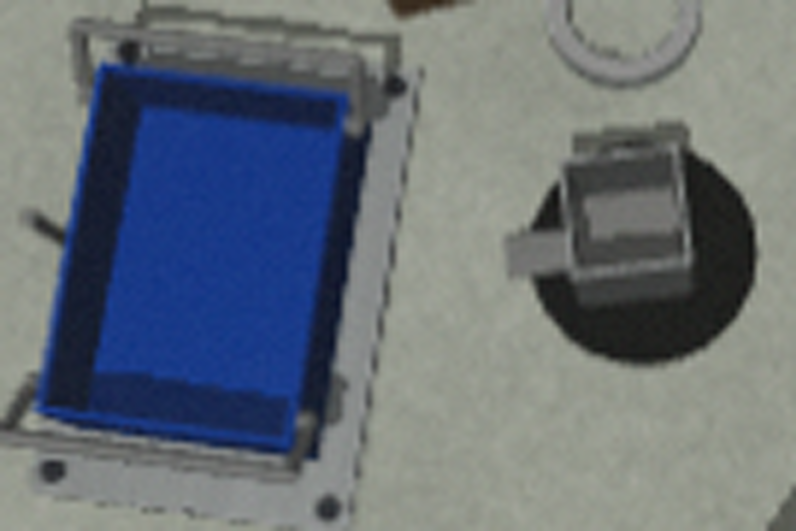

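View pics/cb.png

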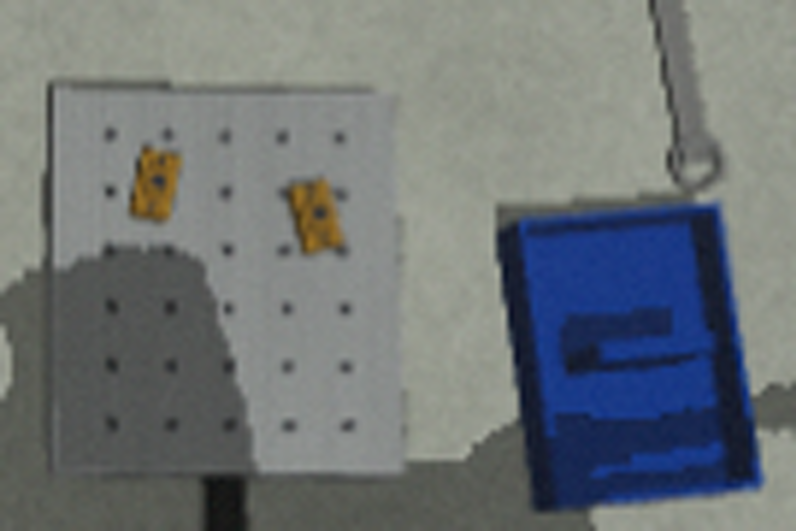

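The crops show two shells at (157,184) and (317,215) and the cup mouth corners at about (565,158), (680,146), (692,262) and (577,272). They also show the tote rim corners at (103,65), (348,95), (295,450) and (40,410), the post at (35,222), and the tray to the right.

Run:
```python
from h import *
d=load("top0");s=load("side0")
A=lambda p:(p[0]/5.9+130-.4,p[1]/5.9+160-.4); B=lambda p:(p[0]/5.9+275-.4,p[1]/5.9+160-.4)
rim=[atz(d,A(p),.088) for p in[(103,65),(348,95),(297,450),(40,410)]]
def ax(q,n): 
    q=np.array(q);f=(q[0]+q[1]-q[2]-q[3])/2; print(n,"c",q.mean(0).round(4),"fwd yaw",np.degrees(np.arctan2(f[1],f[0])).round(1),"L",np.linalg.norm(f).round(4),"W",np.linalg.norm((q[0]+q[3]-q[1]-q[2])/2).round(4))
ax(rim,"tote"); ax([atz(d,A(p),.099) for p in[(566,157),(681,146),(692,263),(574,274)]],"cup")
print("tab end",atz(d,A((508,255)),.01),"pad c",atz(d,A((643,252)),.004), "post", atz(d,A((30,215)),.133))
ax([atz(d,B(p),.054) for p in[(142,147),(181,152),(167,221),(131,214)]],"s1")
ax([atz(d,B(p),.054) for p in[(290,186),(325,179),(344,246),(308,254)]],"s2")
ax([atz(d,B(p),.04) for p in[(498,217),(720,204),(763,485),(536,511)]],"tray")
# side-view brass triangulation + heights
im=cv2.imread("pics/side0.png");hsv=cv2.cvtColor(im,cv2.COLOR_BGR2HSV);X=cloud(s)
m=cv2.inRange(hsv,(8,110,80),(30,255,255));m[:160]=0; n,l,st,c=cv2.connectedComponentsWithStats(m)
for i in range(1,n):
    if 15<st[i,4]<300: 
        print("side brass",c[i].round(1),np.nanmean(X[l==i],0).round(4))
        for uv in[(300.95,190.8),(328.2,196.4)]:
            o1,v1=ray(s,c[i]);o2,v2=ray(d,uv);t=np.linalg.lstsq(np.c_[v1,-v2],o2-o1,rcond=None)[0];p,q=o1+v1*t[0],o2+v2*t[1]
            if np.linalg.norm(p-q)<.01:print("  tri",((p+q)/2).round(4),np.linalg.norm(p-q).round(4))
go(.565,-.143,.20,0)
```

```text
tote c [0.5212 0.2627 0.088 ] fwd yaw -5.6 L 0.1762 W 0.1268
cup c [0.5457 0.0502 0.099 ] fwd yaw 6.3 L 0.0582 W 0.057
tab end [0.53687059 0.11585238 0.01      ] pad c [0.54120615 0.04517464 0.004     ] post [0.52985488 0.33362994 0.133     ]
s1 c [ 0.5726 -0.1427  0.054 ] fwd yaw -10.4 L 0.0361 W 0.0194
s2 c [ 0.5576 -0.2255  0.054 ] fwd yaw 14.5 L 0.036 W 0.0189
tray c [ 0.4923 -0.3917  0.04  ] fwd yaw 6.1 L 0.1501 W 0.1206
side brass [293.4 176.8] [ 0.5548 -0.2216  0.0548]
  tri [ 0.5577 -0.2255  0.0518] 0.0007
side brass [276.5 183.3] [ 0.5689 -0.1398  0.0541]
  tri [ 0.5727 -0.1434  0.0508] 0.0006
side brass [188.  195.7] [0.7346 0.1619 0.0596]
units [np.float64(11.706), np.float64(-5.689), np.float64(0.776), np.float64(2.234)] yaw now 22.34 pos [ 0.2184 -0.5315  0.2307]
```

Run:
```python
from h import *
go(.5724,-.143,.15,-10.4)
```

```text
units [np.float64(11.876), np.float64(-5.617), np.float64(2.026), np.float64(3.274)] yaw now 22.34 pos [ 0.2184 -0.5315  0.2307]
```

>>> play_rows --pt "1.3 -0.62 0.1 0.8 50" --pt "2.6 -1.23 0.2 1.6 50" --pt "3.9 -1.85 0.3 2.4 50" --pt "5.2 -2.46 0.4 3.2 50" --pt "6.5 -3.08 0.5 3.27 50"

```text
clock: 0.78
position: [0.4131, -0.3176, 0.2111]
ee_rot: [0.0, 0.996, -0.091, 0.0]
contact_force: [0.9, 0.1, 0.7]
width: 0.0499
gripper_force: 0.0
```

Run:
```python
from h import *
go(.5724,-.143,.15,-10.4)
```

```text
units [np.float64(3.124), np.float64(-5.016), np.float64(1.527), np.float64(-0.005)] yaw now -10.45 pos [ 0.4131 -0.3176  0.2111]
```

>>> play_rows --pt "0.78 -1.25 0.2 0 50" --pt "1.56 -2.5 0.5 0 50" --pt "2.34 -3.76 0.9 0 50" --pt "3.12 -5.02 1.2 0 50" --pt "3.12 -5.02 1.2 0 50"

```text
clock: 1.4
position: [0.5726, -0.1405, 0.1616]
ee_rot: [-0.001, 0.996, -0.088, -0.001]
contact_force: [-0.0, -0.7, -0.4]
width: 0.0496
gripper_force: 0.0
```

Run:
```python
from h import *
d=snap("wrist","w1"); cv2.imwrite("pics/w1b.png",cv2.resize(cv2.imread("pics/w1.png"),(800,600)))
go(.5724,-.143,.045,-10.4)
X=cloud(d);hsv=cv2.cvtColor(cv2.imread("pics/w1.png"),cv2.COLOR_BGR2HSV)
m=cv2.inRange(hsv,(8,110,60),(30,255,255)); n,l,s,c=cv2.connectedComponentsWithStats(m)
for i in range(1,n):
    if s[i,4]>100:
        q=np.argwhere(l==i)[::5,::-1]; P=np.array([atz(d,p,.054)[:2] for p in q],np.float32)
        print(c[i],s[i],cv2.minAreaRect(P),np.nanmedian(X[l==i],0))
```

```text
units [np.float64(0.035), np.float64(0.01), np.float64(2.929), np.float64(0.024)] yaw now -10.16 pos [ 0.5714 -0.1424  0.1622]
[346.95480226 190.62146893] [331 171  33  40 708] ((0.5593776702880859, -0.22384576499462128), (0.0358639620244503, 0.020060716196894646), 15.734448432922363) [ 0.56171094 -0.22243992  0.0541965 ]
[258.93577982 190.4648318 ] [249 172  21  38 654] ((0.5741936564445496, -0.1427404284477234), (0.018655918538570404, 0.03450410068035126), 79.49951934814453) [ 0.57618403 -0.14273891  0.05439288]
```

View pics/w1b.png

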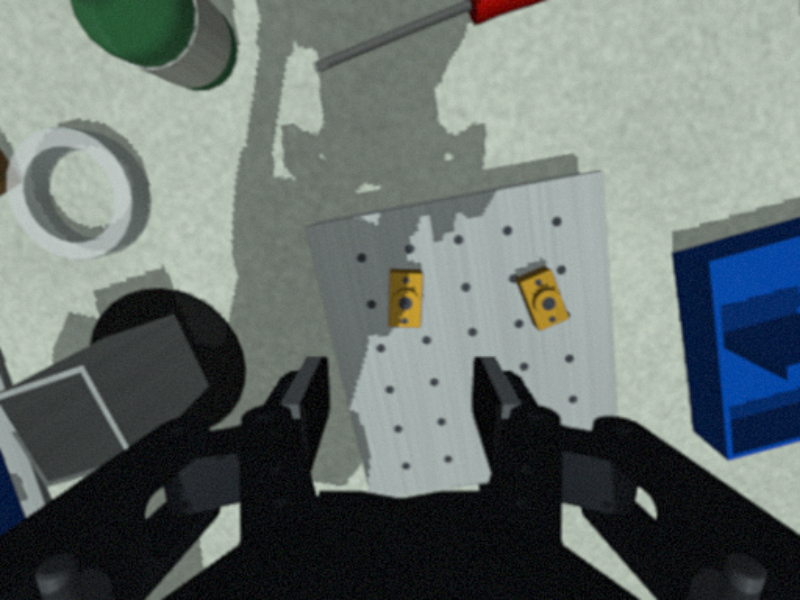

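The wrist view shows the two shells at (405,298) and (543,297), and their positions agree with the top view to within 2 mm. I'll descend on shell 1.

>>> play_rows --pt "0.05 0.01 1.2 0 45" --pt "0.05 0.01 2.3 0 45" --pt "0.05 0.01 2.92 0 45" --pt "0.05 0.01 2.92 0 45" --pt "0.05 0.01 2.92 0 10" --newtons 40

```text
clock: 2.08
position: [0.5735, -0.1461, 0.0478]
ee_rot: [0.0, 0.996, -0.091, 0.001]
contact_force: [1.0, 0.1, 0.3]
width: 0.028
gripper_force: 0.0
```

>>> play_rows --pt "0 0 0 0 10" --pt "0 0 0 0 10" --pt "0 0 0 0 10" --pt "0 0 0 0 10" --pt "0 0 -0.5 0 10"

```text
clock: 2.7
position: [0.572, -0.1444, 0.0661]
ee_rot: [-0.0, 0.996, -0.09, -0.001]
contact_force: [-0.0, 0.2, 0.3]
width: 0.0182
gripper_force: 39.4
```

Run:
```python
from h import *
print(manip.get_state()["width"],manip.get_state()["gripper_force"]);go(.547,.051,.115,6)
```

```text
0.018168428445659662 39.43008005619049
units [np.float64(-1.497), np.float64(-4.694), np.float64(-1.217), np.float64(-1.636)] yaw now -10.36 pos [ 0.572  -0.1444  0.0661]
```

>>> play_rows --pt "0 0 -1.1 0 10" --pt "-0.3 -0.9 -1.7 -0.4 10" --pt "-0.8 -2.4 -1.8 -1.2 10" --pt "-1.3 -3.8 -1.8 -1.63 10" --pt "-1.5 -4.49 -1.6 -1.63 10"

```text
clock: 3.32
position: [0.5456, 0.0456, 0.1315]
ee_rot: [-0.0, 0.999, 0.053, 0.001]
contact_force: [0.8, 0.2, 0.5]
width: 0.0187
gripper_force: 39.4
```

Run:
```python
from h import *
snap("wrist","w2");snap("side","s2");a=cv2.imread("pics/w2.png");b=cv2.imread("pics/side0.png");b=cv2.imread("pics/s2.png")[150:270,180:340]
cv2.imwrite("pics/w2b.png",np.hstack([cv2.resize(a,(400,300)),cv2.resize(b,(400,300))]))
print(manip.get_state()["width"],manip.get_state()["gripper_force"]);go(.547,.043,.112,6)
```

```text
0.018326024073208377 39.4407320022583
units [np.float64(0.049), np.float64(0.076), np.float64(0.455), np.float64(0.016)] yaw now 6.16 pos [0.5448 0.0458 0.1302]
```

View pics/w2b.png

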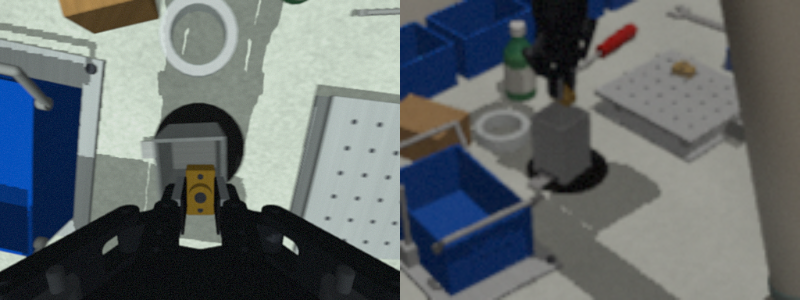

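The shell is held at the fingertips directly over the cup mouth (left half, around (200,190)), so I'll release it.

>>> play_rows --pt "0.05 0.08 0.45 0 10" --pt "0.05 0.08 0.45 0 10" --pt "0.05 0.08 0.45 0 45" --pt "0.05 0.08 0.45 0 45" --pt "0.05 0.08 0.0 0 45"

```text
clock: 4.05
position: [0.5478, 0.0394, 0.13]
ee_rot: [-0.0, 0.999, 0.052, -0.001]
contact_force: [-0.3, 0.3, -0.5]
width: 0.0449
gripper_force: 0.0
```

Run:
```python
from h import *
d=snap("top","t2");hsv=cv2.cvtColor(cv2.imread("pics/t2.png"),cv2.COLOR_BGR2HSV)
m=cv2.inRange(hsv,(8,120,90),(30,255,255));m[:, :210]=0; n,l,s,c=cv2.connectedComponentsWithStats(m)
for i in range(1,n):
    if s[i,4]>8 : print(s[i],c[i],atz(d,c[i],.054))
print(manip.get_state()["width"])
go(.5585,-.2245,.12,15.2); go(.5585,-.2245,.045,15.2)
```

```text
[210 120   4  10  24] [210.875      125.54166667] [0.77294833 0.13714909 0.054     ]
[505 173   5  19  29] [506.72413793 183.5862069 ] [ 0.61274567 -0.81423075  0.054     ]
[324 191   9  12  63] [328.04761905 196.3968254 ] [ 0.55706391 -0.22480255  0.054     ]
0.04532024281438724
units [np.float64(-0.468), np.float64(6.583), np.float64(0.331), np.float64(-0.928)] yaw now 5.92 pos [0.5499 0.0394 0.1331]
units [np.float64(-0.475), np.float64(6.582), np.float64(2.206), np.float64(-0.928)] yaw now 5.92 pos [0.5499 0.0394 0.1331]
```

Shell 2 hasn't moved, so I'll go and pick it up.

>>> play_rows --pt "0 1.3 0 0 45" --pt "-0.1 2.7 0 -0.3 45" --pt "-0.25 4.1 0 -0.6 45" --pt "-0.4 5.5 0 -0.93 45" --pt "-0.47 6.58 0.5 -0.93 45"

```text
clock: 4.72
position: [0.5585, -0.2275, 0.1122]
ee_rot: [0.002, 0.991, 0.132, 0.002]
contact_force: [0.5, 0.2, 0.6]
width: 0.0448
gripper_force: 0.0
```

Run:
```python
from h import *
go(.5585,-.2245,.045,15.2)
```

```text
units [np.float64(0.014), np.float64(-0.079), np.float64(1.68), np.float64(-0.003)] yaw now 15.17 pos [ 0.5585 -0.2275  0.1122]
```

>>> play_rows --pt "0 -0.03 0.8 0 45" --pt "0 -0.03 1.5 0 45" --pt "0 -0.03 1.68 0 45" --pt "0 -0.03 1.68 0 45" --pt "0 -0.03 1.68 0 10" --newtons 40

```text
clock: 5.35
position: [0.5578, -0.2233, 0.0447]
ee_rot: [0.001, 0.991, 0.133, 0.001]
contact_force: [-0.4, -0.4, -0.2]
width: 0.0279
gripper_force: 0.0
```

>>> play_rows --pt "0 0 0 0 10" --pt "0 0 0 0 10" --pt "0 0 0 0 10" --pt "0 0 -1.0 0 10" --pt "0 0 -2.0 0 10"

```text
clock: 5.98
position: [0.5563, -0.2226, 0.1239]
ee_rot: [-0.0, 0.991, 0.133, -0.001]
contact_force: [1.0, -0.1, 0.5]
width: 0.0186
gripper_force: 40.1
```

Run:
```python
from h import *
go(.547,.058,.135,6)
```

```text
units [np.float64(1.619), np.float64(-6.83), np.float64(-0.274), np.float64(0.924)] yaw now 15.24 pos [ 0.5563 -0.2226  0.1239]
```

>>> play_rows --pt "0.3 -1.3 -0.3 0.2 10" --pt "0.65 -2.75 -0.3 0.5 10" --pt "1.0 -4.2 -0.3 0.92 10" --pt "1.35 -5.6 -0.3 0.92 10" --pt "1.62 -6.83 -0.3 0.92 10"

```text
clock: 6.6
position: [0.5471, 0.0598, 0.1355]
ee_rot: [-0.0, 0.999, 0.053, 0.0]
contact_force: [0.4, 0.5, -0.9]
width: 0.0188
gripper_force: 40.1
```

Run:
```python
from h import *
print(manip.get_state()["width"],manip.get_state()["gripper_force"]);go(.547,.058,.112,6)
```

```text
0.018806100761981723 40.09823799133301
units [np.float64(-0.008), np.float64(0.045), np.float64(0.587), np.float64(0.006)] yaw now 6.06 pos [0.5471 0.0598 0.1355]
```

>>> play_rows --pt "0 0.04 0.58 0 10" --pt "0 0.04 0.58 0 10" --pt "0 0.04 0.58 0 45" --pt "0 0.04 0.58 0 45" --pt "0 0.04 -0.5 0 45"

```text
clock: 7.22
position: [0.5456, 0.0554, 0.1534]
ee_rot: [-0.0, 0.999, 0.052, -0.003]
contact_force: [1.1, -0.1, 0.8]
width: 0.0452
gripper_force: 0.0
```

>>> play_rows --pt "-0.5 0 -1 0 80" --pt "-1.5 0 -1.5 0 85" --pt "-2.0 0 -1.5 0 85" --pt "-2.0 0 -1.5 0 85"

```text
clock: 7.72
position: [0.467, 0.0474, 0.215]
ee_rot: [-0.0, 0.999, 0.052, 0.0]
contact_force: [-0.1, -0.1, 0.1]
width: 0.085
gripper_force: 0.0
```

Run:
```python
from h import *
d=snap("wrist","w3");t=snap("top","t3")
cv2.imwrite("pics/w3b.png",np.hstack([cv2.resize(cv2.imread("pics/w3.png"),(400,300)),cv2.resize(cv2.imread("pics/t3.png")[165:240,205:305],(400,300))]))
go(.5457,.0505,.17,96.3)
# cup mouth fit from wrist depth
X=cloud(d);P=X.reshape(-1,3);P=P[(abs(P[:,2]-.098)<.006)&(abs(P[:,0]-.546)<.06)&(abs(P[:,1]-.05)<.06)]
print(len(P),np.nanmean(P,0),cv2.minAreaRect(P[:,:2].astype(np.float32)))
```

```text
units [np.float64(1.921), np.float64(0.128), np.float64(1.115), np.float64(-9.03)] yaw now 6.0 pos [0.4687 0.0475 0.2146]
1110 [0.54811343 0.05262952 0.0983004 ] ((0.5454431176185608, 0.052862584590911865), (0.0600343719124794, 0.05949854478240013), 8.709881782531738)
```

View pics/w3b.png

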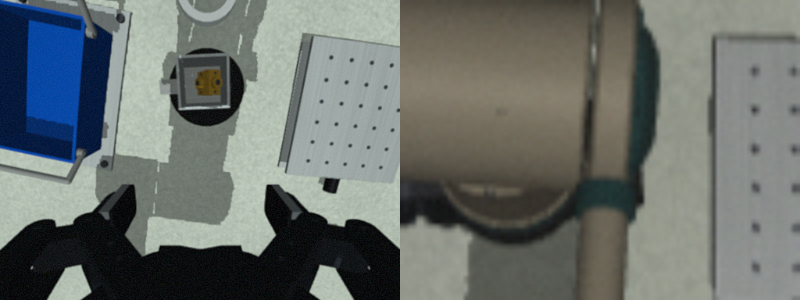

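The wrist view shows both shells inside the cup at (208,82). I'll grip the cup across y, with one finger above the tab, which needs almost no turn.

>>> play_rows --pt "1.0 0.05 0.2 -0.2 85" --pt "1.92 0.09 0.8 -0.2 85" --pt "1.92 0.09 1.2 -0.2 85" --pt "1.92 0.09 1.2 -0.2 85"

```text
clock: 8.32
position: [0.5436, 0.0523, 0.1645]
ee_rot: [-0.0, 0.998, 0.07, -0.003]
contact_force: [0.6, -1.1, 0.5]
width: 0.085
gripper_force: 0.0
```

Run:
```python
from h import *
d=snap("wrist","w4")
go(.5457,.052,.055,8)
X=cloud(d);P=X.reshape(-1,3);P=P[(abs(P[:,2]-.098)<.005)&(abs(P[:,0]-.546)<.06)&(abs(P[:,1]-.05)<.06)]
print(len(P),cv2.minAreaRect(P[:,:2].astype(np.float32)),P.min(0),P.max(0))
```

```text
units [np.float64(0.051), np.float64(0.013), np.float64(2.772), np.float64(0.004)] yaw now 8.04 pos [0.544  0.0522 0.1659]
1454 ((0.5453768372535706, 0.05252913385629654), (0.060780007392168045, 0.06030731275677681), 8.512876510620117) [0.51136929 0.01876147 0.09303059] [0.57945286 0.08653546 0.10073185]
```

>>> play_rows --pt "0.04 0 1.0 0 85" --pt "0.04 0 2.0 0 85" --pt "0.04 0 2.75 0 85" --pt "0.04 0 2.75 0 85" --pt "0.04 0 2.75 0 50" --newtons 80

```text
clock: 9.0
position: [0.5475, 0.0524, 0.0589]
ee_rot: [0.0, 0.998, 0.07, 0.001]
contact_force: [-0.4, 0.2, 0.2]
width: 0.0688
gripper_force: 0.0
```

>>> play_rows --pt "0 0 0 0 50" --pt "0 0 0 0 50" --pt "0 0 0 0 50" --pt "0 0 0 0 50" --pt "0 0 0 0 50"

```text
clock: 9.62
position: [0.5482, 0.0525, 0.0595]
ee_rot: [0.0, 0.998, 0.07, 0.002]
contact_force: [0.2, 1.8, 6.5]
width: 0.0593
gripper_force: 86.8
```

Run:
```python
from h import *
print(manip.get_state()); go(.545,.052,.25,8)
```

```text
{'clock': 9.625, 'qpos': array([-3.08830979e-02,  3.88653710e-01,  1.80758735e+00,  8.03456599e-05,
        9.40662580e-01,  1.39959962e+00]), 'qd': array([-0.00071751,  0.00023822, -0.00034545, -0.00091599,  0.00022515,
       -0.00060224]), 'effort': array([-5.13921585e-01, -3.88417125e+01, -1.69186896e+01, -1.16007782e-01,
       -1.32637387e-01, -1.01055708e-02]), 'position': array([0.54823792, 0.05252011, 0.05953826]), 'ee_rot': array([2.04138387e-04, 9.97538932e-01, 7.00755382e-02, 2.33582575e-03]), 'contact_force': array([0.18597054, 1.76053927, 6.52974511]), 'moment': array([-0.06988886,  0.10031045,  0.01742554]), 'gripper_force': 86.83131694793701, 'width': 0.05930956819948918}
units [np.float64(-0.06), np.float64(0.005), np.float64(-4.762), np.float64(0.004)] yaw now 8.04 pos [0.5482 0.0525 0.0595]
```

>>> play_rows --pt "0 0 -0.8 0 50" --pt "0 0 -2.2 0 50" --pt "0 0 -3.6 0 50" --pt "0 0 -4.5 0 50" --pt "0 0 -4.5 0 50"

```text
clock: 10.25
position: [0.5482, 0.0524, 0.2407]
ee_rot: [0.0, 0.998, 0.07, 0.004]
contact_force: [1.0, 0.6, -2.7]
width: 0.0591
gripper_force: 87.2
```

Run:
```python
from h import *
print(manip.get_state()["contact_force"]);go(.525,.2826,.24,-5.6)
t=snap("top","t5");s=snap("side","s5")
cv2.imwrite("pics/s5b.png",np.hstack([cv2.resize(cv2.imread("pics/t5.png")[150:240,130:250],(400,300)),cv2.resize(cv2.imread("pics/s5.png")[120:270,160:310],(400,300))]))
```

```text
[ 1.03877688  0.61227845 -2.70563786]
units [np.float64(0.231), np.float64(-5.78), np.float64(0.011), np.float64(1.363)] yaw now 8.03 pos [0.5482 0.0524 0.2407]
```

View pics/s5b.png

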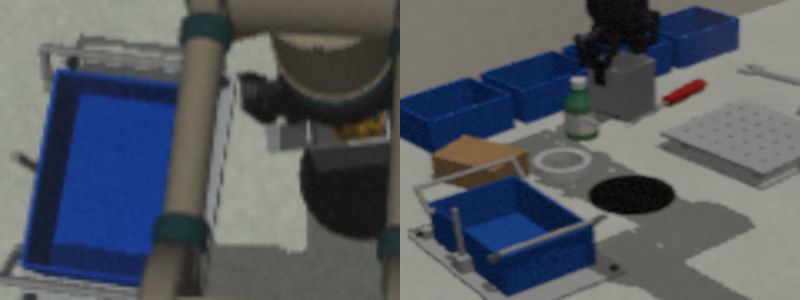

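The cup is lifted and hanging upright with the shells still inside. In the side crop the post top is at (456,208). I'll triangulate it and move over.

>>> play_rows --pt "0.05 -1.2 0 0.2 50" --pt "0.1 -2.5 0 0.6 50" --pt "0.15 -3.7 0 1.0 50" --pt "0.2 -4.9 0 1.36 50" --pt "0.23 -5.78 0 1.36 50"

```text
clock: 10.98
position: [0.5214, 0.2841, 0.2341]
ee_rot: [0.001, 0.999, -0.048, -0.003]
contact_force: [0.6, 0.2, -3.3]
width: 0.0589
gripper_force: 87.6
```

Run:
```python
from h import *
s0=load("s5");t0=load("top0")
o1,v1=ray(s0,(181,224));o2,v2=ray(t0,(135,196.2));t=np.linalg.lstsq(np.c_[v1,-v2],o2-o1,rcond=None)[0];print("post",o1+v1*t[0],o2+v2*t[1])
s=snap("side","s6");t=snap("top","t6")
cv2.imwrite("pics/s6b.png",np.hstack([cv2.resize(cv2.imread("pics/t6.png")[150:240,110:230],(400,300)),cv2.resize(cv2.imread("pics/s6.png")[130:265,140:275],(400,400))[:300]]) if 0 else cv2.resize(cv2.imread("pics/s6.png")[140:260,140:300],(800,600)))
go(.525,.2826,.24,-5.6)
```

```text
post [0.52797059 0.33134485 0.13167573] [0.52952691 0.33286914 0.13242267]
units [np.float64(0.101), np.float64(0.072), np.float64(-0.15), np.float64(0.026)] yaw now -5.34 pos [0.5212 0.2858 0.234 ]
```

View pics/s6b.png

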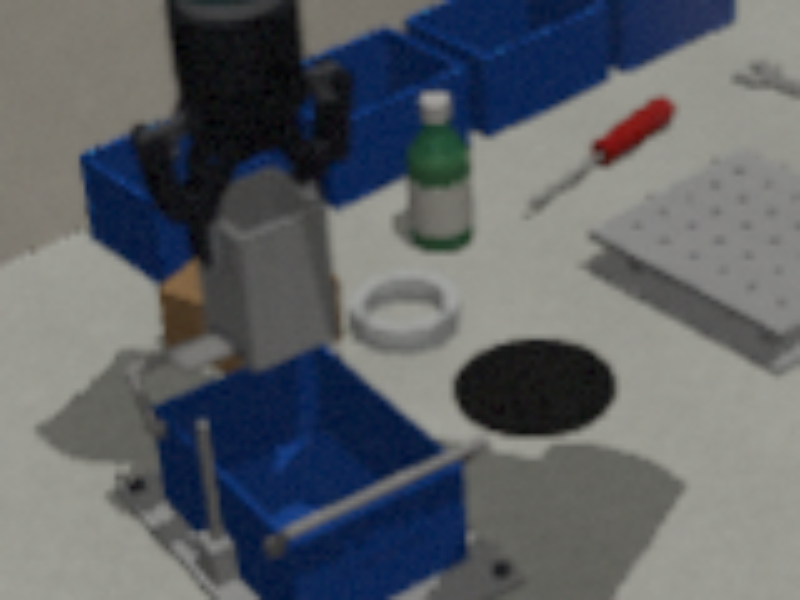

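>>> play_rows --pt "0.1 0 0.3 0 50" --pt "0.1 0 0.8 0 50" --pt "0.1 0 0.9 0 50" --pt "0.1 0 0.9 0 50" --newtons 90

```text
clock: 11.58
position: [0.5272, 0.2812, 0.2003]
ee_rot: [0.001, 0.999, -0.049, -0.001]
contact_force: [0.8, 0.7, -2.2]
width: 0.059
gripper_force: 97.3
```

Run:
```python
from h import *
go(.5262,.2827,.15,-5.6)
```

```text
units [np.float64(-0.026), np.float64(-0.036), np.float64(1.258), np.float64(-0.004)] yaw now -5.64 pos [0.5272 0.2812 0.2003]
```

>>> play_rows --pt "-0.02 -0.03 0.3 0 50" --pt "-0.02 -0.03 0.55 0 50" --pt "-0.02 -0.03 0.8 0 50" --pt "-0.02 -0.03 1.05 0 50" --pt "-0.02 -0.03 1.25 0 50"

```text
clock: 12.2
position: [0.5264, 0.283, 0.1507]
ee_rot: [0.001, 0.999, -0.048, -0.0]
contact_force: [0.2, -2.6, 1.5]
width: 0.0587
gripper_force: 97.6
```

>>> play_rows --pt "0 0 0 0 50" --pt "0 0 0 0 50" --pt "0 0 0 0 50"

```text
clock: 12.58
position: [0.526, 0.2829, 0.1509]
ee_rot: [0.001, 0.999, -0.049, -0.001]
contact_force: [-1.6, -4.5, -3.1]
width: 0.0588
gripper_force: 97.7
```

Run:
```python
from h import *
s=snap("side","s7")
cv2.imwrite("pics/s7b.png",cv2.resize(cv2.imread("pics/s7.png")[170:270,140:273],(798,600)))
go(.5262,.2827,.15,-5.6)
```

```text
units [np.float64(0.0), np.float64(0.01), np.float64(0.027), np.float64(0.004)] yaw now -5.56 pos [0.5262 0.2831 0.1511]
```

View pics/s7b.png

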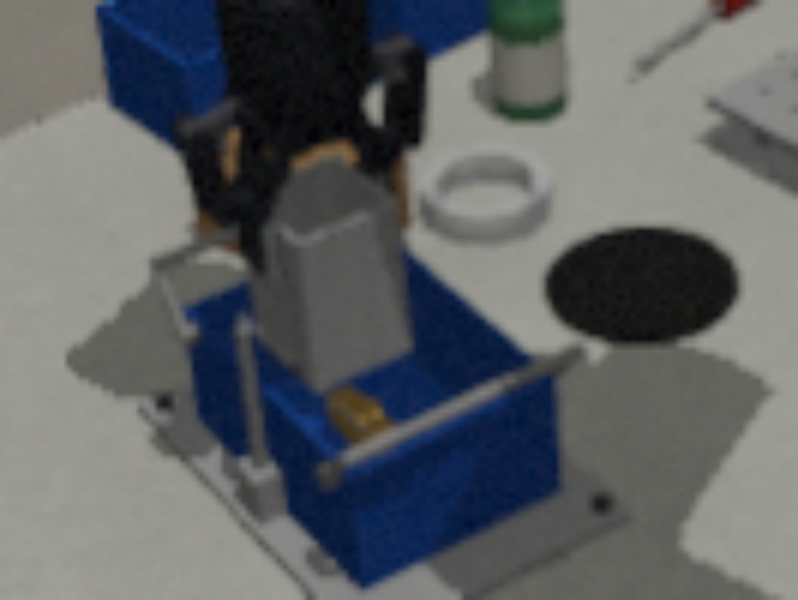

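A shell at (360,415) is out of the cup and in the tote. I'll raise the cup and check that both fell.

>>> play_rows --pt "0 0 -0.5 0 50" --pt "0 0 -1.2 0 50" --pt "0 0 -2.2 0 50" --pt "0 0 -2.2 0 50"

```text
clock: 13.12
position: [0.5292, 0.286, 0.2435]
ee_rot: [-0.003, 0.999, -0.048, 0.005]
contact_force: [0.6, 0.2, -1.6]
width: 0.059
gripper_force: 98.1
```

Run:
```python
from h import *
s=snap("side","s8");t=snap("top","t8")
for f,n,sl in (("s8","side",(slice(170,270),slice(140,273))),("t8","top",(slice(150,240),slice(110,230)))):
    im=cv2.imread(f"pics/{f}.png");h=cv2.cvtColor(im,cv2.COLOR_BGR2HSV);m=cv2.inRange(h,(8,110,60),(30,255,255));k,l,st,c=cv2.connectedComponentsWithStats(m);d=load(f);X=cloud(d)
    for i in range(1,k):
        if st[i,4]>10:print(f,st[i],c[i].round(1),np.nanmedian(X[l==i],0).round(3))
cv2.imwrite("pics/s8b.png",np.hstack([cv2.resize(cv2.imread("pics/t8.png")[150:240,130:250],(400,300)),cv2.resize(cv2.imread("pics/s8.png")[170:270,140:273],(400,300))]))
print(manip.get_state()["contact_force"]);go(.5445,.0485,.235,8)
```

```text
s8 [   0    0  143  145 2226] [88.3 81.7] [ 1.454 -0.041  0.292]
s8 [433   0  22  40 210] [440.7  12.5] [ 0.649 -1.476  0.53 ]
s8 [460   0   8  19  55] [463.2   8.4] [ 0.525 -1.476  0.549]
s8 [483   0  11  23  77] [487.8  10.5] [ 0.399 -1.474  0.558]
s8 [500   0   6  18  36] [502.2   8.2] [ 0.332 -1.474  0.577]
s8 [422  10   5  12  24] [423.8  14.9] [ 0.735 -1.475  0.487]
s8 [443  11   5   6  11] [445.5  12.7] [ 0.612 -1.476  0.517]
s8 [445  17   6  23  49] [447.3  26.9] [ 0.588 -1.477  0.446]
s8 [472  19  33 102 527] [489.7  66.4] [ 0.324 -1.475  0.283]
s8 [439  28   3  10  16] [440.3  33.3] [ 0.621 -1.475  0.403]
s8 [490  36   5   9  11] [491.6  40.2] [ 0.348 -1.473  0.419]
s8 [ 346   39   81  117 5350] [383.3  87.8] [ 0.797 -1.236  0.116]
s8 [462  53   8  14  24] [466.2  60.3] [ 0.449 -1.477  0.289]
s8 [426  58   9  22  43] [430.5  68.6] [ 0.639 -1.477  0.204]
s8 [462  68   5   8  17] [463.9  71.8] [ 0.449 -1.475  0.23 ]
s8 [413  77  26  50 351] [425.4 100.1] [ 0.635 -1.475  0.017]
s8 [460  77   4   9  13] [461.3  80.9] [ 0.449 -1.474  0.178]
s8 [490  81   7   9  16] [493.5  84.3]
[... 894 characters left out ...]
72 196   5   9  35] [174.3 199.8] [0.759 0.209 0.053]
s8 [178 209  10   5  27] [182.9 210.9] [0.722 0.199 0.014]
s8 [196 238   9   7  29] [199.5 241. ] [0.523 0.271 0.031]
s8 [  0 312  15  20 188] [  5.6 321.6] [ 1.45   0.86  -0.705]
t8 [495  90   6   6  20] [496.6  91.9] [ 1.18  -1.166 -0.418]
t8 [187 120  34  42 930] [203.3 139.9] [0.723 0.158 0.061]
t8 [505 171   5  21  41] [506.9 182.9] [ 0.726 -1.16  -0.416]
t8 [508 193   4  10  23] [509.6 197.2] [ 0.697 -1.277 -0.579]
t8 [155 200  16  12 124] [162.4 205.4] [0.521 0.278 0.032]
[-0.92756174  0.07867184 -3.80364509]
units [np.float64(1.017), np.float64(5.827), np.float64(0.097), np.float64(-1.356)] yaw now -5.56 pos [0.5266 0.2844 0.2393]
```

View pics/s8b.png

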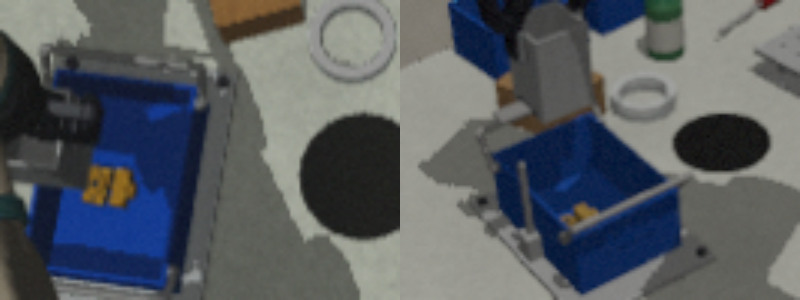

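The top view shows both shells lying in the tote at about (110,185), side by side, and the cup's flap is shut. Next I'll locate the bare pad and take the cup there.

Run:
```python
from h import *
d=load("t8");g=cv2.imread("pics/t8.png").max(2);m=np.zeros_like(g);m[180:230,212:265]=(g[180:230,212:265]<60)*1
k,l,st,c=cv2.connectedComponentsWithStats(m)
for i in range(1,k):
    if st[i,4]>100:
        P=np.array([atz(d,p,.004)[:2] for p in np.argwhere(l==i)[:,::-1]],np.float32);print(st[i],cv2.minEnclosingCircle(P),P.mean(0))
        pc=cv2.minEnclosingCircle(P)[0]
go(pc[0]+.0025,pc[1],.2,-5.6)
```

```text
[ 220  184   38   37 1095] ((0.5411601066589355, 0.04503275081515312), 0.05912891402840614) [0.54083633 0.04520825]
units [np.float64(1.004), np.float64(5.917), np.float64(0.972), np.float64(0.004)] yaw now -5.56 pos [0.5266 0.2844 0.2393]
```

>>> play_rows --pt "0.2 1.2 0 0 50" --pt "0.45 2.6 0 0 50" --pt "0.7 4.0 0 0 50" --pt "0.9 5.2 0.3 0 50" --pt "1.0 5.92 0.97 0 50"

```text
clock: 13.85
position: [0.5437, 0.0421, 0.1994]
ee_rot: [-0.0, 0.999, -0.049, 0.001]
contact_force: [0.3, 0.1, -2.5]
width: 0.059
gripper_force: 98.2
```

Run:
```python
from h import *
go(.5436,.045,.0655,-5.6)
d=snap("side","s9");im=cv2.imread("pics/s9.png");cv2.imwrite("pics/s9b.png",cv2.resize(im[150:230,200:290],(800,600)))
X=cloud(d)[150:240,200:300].reshape(-1,3);g=X[(abs(X[:,0]-.541)<.05)&(abs(X[:,1]-.05)<.036)&(X[:,2]>.06)&(X[:,2]<.26)];g=g[g[:,1]>.07];print(len(g),np.percentile(g[:,2],[0,1,5,50,95]))
```

```text
units [np.float64(-0.014), np.float64(-0.071), np.float64(3.348), np.float64(-0.007)] yaw now -5.67 pos [0.5437 0.0421 0.1994]
293 [0.14306729 0.1476006  0.15064658 0.19352058 0.25134491]
```

>>> play_rows --pt "-0.01 -0.07 1.0 0 50" --pt "-0.01 -0.07 2.0 0 50" --pt "-0.01 -0.07 2.9 0 50" --pt "-0.01 -0.07 3.3 0 50" --pt "-0.01 -0.07 3.35 0 50"

```text
clock: 14.52
position: [0.5411, 0.0473, 0.0639]
ee_rot: [-0.0, 0.999, -0.049, -0.003]
contact_force: [0.0, 0.1, -2.0]
width: 0.0592
gripper_force: 98.4
```

>>> play_rows --pt "0 0 0.06 0 50" --pt "0 0 0.1 0 50" --pt "0 0 0.13 0 50" --pt "0 0 0.13 0 50"

```text
clock: 15.02
position: [0.5435, 0.0468, 0.0616]
ee_rot: [0.0, 0.999, -0.049, 0.0]
contact_force: [-0.0, 0.3, -1.7]
width: 0.0589
gripper_force: 98.4
```

>>> play_rows --pt "0 0 0.03 0 50" --pt "0 0 0.06 0 50" --pt "0 0 0.06 0 50"

```text
clock: 15.4
position: [0.5434, 0.0468, 0.0597]
ee_rot: [0.0, 0.999, -0.049, 0.0]
contact_force: [-1.4, 0.6, 5.1]
width: 0.0589
gripper_force: 99.2
```

The cup is on the pad, so I'll open and rise.

>>> play_rows --pt "0 0 0 0 70" --pt "0 0 0 0 84" --pt "0 0 0 0 84" --pt "0 0 -1.0 0 84" --pt "0 0 -2.5 0 84"

```text
clock: 16.02
position: [0.5418, 0.0468, 0.158]
ee_rot: [0.0, 0.999, -0.049, -0.003]
contact_force: [1.1, -0.9, -0.8]
width: 0.0843
gripper_force: 0.0
```

Run:
```python
from h import *
R=np.deg2rad(-5.6);c=np.array([.5212,.2627]);f=lambda x,y=0:c+x*np.array([np.cos(R),np.sin(R)])+y*np.array([-np.sin(R),np.cos(R)])
d=load("top0");X=cloud(d).reshape(-1,3);P=X[(X[:,2]>.098)&(X[:,2]<.13)&(abs(X[:,0]-c[0])<.16)&(abs(X[:,1]-c[1])<.11)]
L=(P[:,:2]-c)@np.array([[np.cos(R),-np.sin(R)],[np.sin(R),np.cos(R)]])
for s in(-1,1):
    q=(L[:,0]*s>.06);print(s,q.sum(),np.median(L[q],0),np.percentile(P[q,2],[10,50,90]),L[q].min(0),L[q].max(0))
print(f(-.15),f(-.045),f(.15),f(.045),f(-.035),f(.035),c)
p=f(-.14);go(p[0],p[1],.2,-5.6)
t=snap("top","t10");w=snap("wrist","w10")
cx=cloud(t)[178:225,213:262].reshape(-1,3);
for k in(t,w):
    Y=cloud(k).reshape(-1,3);Y=Y[(abs(Y[:,2]-.098)<.006)&(abs(Y[:,0]-.543)<.06)&(abs(Y[:,1]-.047)<.06)]
    print("cup",len(Y),cv2.minAreaRect(Y[:,:2].astype(np.float32)) if len(Y) else 0)
```

```text
-1 172 [-0.10184041 -0.00033909] [0.10889209 0.11547415 0.11814046] [-0.10652469 -0.06978799] [-0.08474547  0.07487053]
1 174 [ 0.09751443 -0.00078443] [0.10693637 0.11723136 0.12003617] [ 0.08061321 -0.07253583] [0.10377371 0.07493835]
[0.37191589 0.27733743] [0.47641477 0.26709123] [0.67048411 0.24806257] [0.56598523 0.25830877] [0.48636704 0.2661154 ] [0.55603296 0.2592846 ] [0.5212 0.2627]
units [np.float64(-4.543), np.float64(-5.323), np.float64(-1.028), np.float64(0.003)] yaw now -5.57 pos [0.5418 0.0468 0.158 ]
cup 53 ((0.5297655463218689, 0.048130590468645096), (0.05988790839910507, 0.03680245950818062), 86.28462982177734)
cup 1493 ((0.5407448410987854, 0.047456979751586914), (0.06024567782878876, 0.06089833378791809), 84.92446899414062)
```

The cup stands at (0.541, 0.047), about 2 mm from the pad middle. Next come the bails, starting with the near one.

>>> play_rows --pt "-0.4 -0.4 -1.0 0 0" --pt "-1.3 -1.5 -1.0 0 0" --pt "-2.3 -2.6 -1.0 0 0" --pt "-3.3 -3.8 -1.0 0 0" --pt "-4.3 -4.9 -1.0 0 0"

```text
clock: 16.75
position: [0.3898, 0.2599, 0.1984]
ee_rot: [-0.0, 0.999, -0.049, 0.0]
contact_force: [1.0, 0.2, -0.4]
width: 0.0002
gripper_force: 0.0
```

Run:
```python
from h import *
go(.3739,.2771,.098,-5.6)
```

```text
units [np.float64(-0.438), np.float64(-0.388), np.float64(2.511), np.float64(0.001)] yaw now -5.59 pos [0.3898 0.2599 0.1984]
```

>>> play_rows --pt "-0.44 -0.39 0.5 0 0" --pt "-0.44 -0.39 1.5 0 0" --pt "-0.44 -0.39 2.4 0 0" --pt "-0.44 -0.39 2.5 0 0" --pt "0.2 -0.39 2.5 0 0"

```text
clock: 17.38
position: [0.3992, 0.2731, 0.0988]
ee_rot: [0.0, 0.999, -0.048, -0.001]
contact_force: [1.1, -1.1, 0.3]
width: -0.0002
gripper_force: 0.0
```

>>> play_rows --pt "0.4 0 0 0 0" --pt "0.8 0 0 0 0" --pt "1.2 0 0 0 0" --pt "1.65 0 0 0 0" --pt "1.65 0 0 0 0"

```text
clock: 18.0
position: [0.4662, 0.2663, 0.0976]
ee_rot: [0.001, 0.999, -0.049, -0.002]
contact_force: [-3.7, -0.1, -2.2]
width: -0.0003
gripper_force: 1.3
```

Run:
```python
from h import *
print(manip.get_state()["contact_force"]);go(.4764,.2671,.098,-5.6)
```

```text
[-3.67839359 -0.11836915 -2.16752041]
units [np.float64(0.251), np.float64(-0.045), np.float64(-0.01), np.float64(-0.002)] yaw now -5.62 pos [0.4662 0.2663 0.0976]
```

>>> play_rows --pt "-0.1 0 -0.6 0 0" --pt "-0.1 0 -1.3 0 0" --pt "0.45 0 -1.3 0 0" --pt "0.45 0 -0.6 0 0" --pt "0.45 0 -0.2 0 0"

```text
clock: 18.62
position: [0.4854, 0.265, 0.1065]
ee_rot: [-0.0, 0.999, -0.049, 0.001]
contact_force: [2.3, -0.3, 2.9]
width: -0.0001
gripper_force: 1.7
```

>>> play_rows --pt "0 0 0.1 0 0" --pt "0 0 0.2 0 0" --pt "0 0 0.25 0 0"

```text
clock: 19.0
position: [0.4845, 0.2653, 0.0972]
ee_rot: [-0.0, 0.999, -0.048, 0.001]
contact_force: [1.0, 0.3, 0.5]
width: 0.0003
gripper_force: 0.3
```

>>> play_rows --pt "0 0 0.06 0 0" --pt "0 0 0.06 0 0" --pt "0 0 -0.5 0 0" --pt "0 0 -1.5 0 0" --pt "1.0 0 -1.6 0 0"

```text
clock: 19.62
position: [0.5235, 0.2623, 0.1644]
ee_rot: [-0.001, 0.999, -0.048, 0.002]
contact_force: [0.4, 0.4, 0.3]
width: 0.0005
gripper_force: 0.0
```

Run:
```python
from h import *
d=snap("top","t11");go(.6715,.248,.15,-5.6)
cb=cv2.imread("pics/t11.png");print(proj(d,[[.4864,.2661,.096],[.4931,.3357,.096],[.4796,.1964,.096]]))
c=np.array([.5212,.2627]);R=np.deg2rad(-5.6);X=cloud(d).reshape(-1,3);L=(X[:,:2]-c)@np.array([[np.cos(R),-np.sin(R)],[np.sin(R),np.cos(R)]])
q=(abs(L[:,0]+.035)<.03)&(abs(L[:,1])<.05)&(X[:,2]>.06)&(X[:,2]<.13);print(q.sum(),np.median(L[q],0),np.median(X[q,2]))
```

```text
units [np.float64(3.518), np.float64(0.001), np.float64(0.386), np.float64(0.004)] yaw now -5.56 pos [0.5313 0.2616 0.1638]
[[160.34018994 213.87180587]
 [136.6794612  210.92446031]
 [184.32534091 216.86077946]]
64 [-0.03393548 -0.01455915] 0.09661581063896876
```

The near bail is fully in, with its bar at local x of −34 mm and its top at 97 mm. The far bail is next.

>>> play_rows --pt "1.2 0 0 0 0" --pt "2.4 0 0 0 0" --pt "3.4 0 0.2 0 0" --pt "3.5 0 1.2 0 0" --pt "3.5 0 1.65 0 0"

```text
clock: 20.3
position: [0.662, 0.247, 0.0918]
ee_rot: [0.001, 0.999, -0.049, -0.002]
contact_force: [0.3, 0.2, -0.6]
width: 0.0001
gripper_force: 0.0
```

Run:
```python
from h import *
go(.566,.2583,.098,-5.6)
```

```text
units [np.float64(-2.416), np.float64(-0.046), np.float64(-0.144), np.float64(-0.0)] yaw now -5.6 pos [0.662  0.247  0.0918]
```

>>> play_rows --pt "-0.5 -0.03 -0.14 0 0" --pt "-1.0 -0.03 -0.14 0 0" --pt "-1.5 -0.03 -0.14 0 0" --pt "-2.0 -0.03 -0.14 0 0" --pt "-2.45 -0.03 -0.14 0 0"

```text
clock: 20.92
position: [0.5691, 0.2585, 0.1012]
ee_rot: [-0.0, 0.999, -0.048, 0.005]
contact_force: [1.9, -0.3, 0.1]
width: 0.0001
gripper_force: 0.6
```

>>> play_rows --pt "0.1 0 -0.6 0 0" --pt "0.1 0 -1.3 0 0" --pt "-0.4 0 -1.3 0 0" --pt "-0.4 0 -0.6 0 0" --pt "-0.4 0 -0.2 0 0"

```text
clock: 21.55
position: [0.5484, 0.26, 0.1078]
ee_rot: [0.0, 0.999, -0.048, -0.001]
contact_force: [0.5, -0.3, -0.2]
width: 0.0001
gripper_force: 0.0
```

Run:
```python
from h import *
go(.554,.2595,.0955,-5.6)
```

```text
units [np.float64(0.14), np.float64(-0.002), np.float64(0.308), np.float64(0.007)] yaw now -5.53 pos [0.5484 0.26   0.1078]
```

Press the far bar down, then rise and move off towards the tray.

>>> play_rows --pt "0.14 0 0.15 0 0" --pt "0.14 0 0.3 0 0" --pt "0.14 0 0.34 0 0" --pt "0.14 0 0.34 0 0" --pt "0.14 0 -0.5 0 0"

```text
clock: 22.18
position: [0.5541, 0.2587, 0.1266]
ee_rot: [0.001, 0.999, -0.049, -0.003]
contact_force: [0.5, 1.0, 0.2]
width: -0.0003
gripper_force: 0.0
```

>>> play_rows --pt "0 0 -1.3 0 0" --pt "-0.2 1.2 -2.0 -1 20" --pt "-0.4 2.5 -2.2 -2 30" --pt "-0.6 3.8 -2.2 -3 30" --pt "-0.7 5.2 -2.2 -4 30"

```text
clock: 22.8
position: [0.5075, 0.055, 0.2171]
ee_rot: [0.0, 0.955, 0.297, 0.001]
contact_force: [0.3, -0.9, -0.0]
width: 0.0298
gripper_force: 0.0
```

Run:
```python
from h import *
d=snap("top","t12")
c=np.array([.5212,.2627]);R=np.deg2rad(-5.6);X=cloud(d).reshape(-1,3);L=(X[:,:2]-c)@np.array([[np.cos(R),-np.sin(R)],[np.sin(R),np.cos(R)]])
for s in(-1,1):
    q=(abs(L[:,0]-s*.035)<.03)&(abs(L[:,1])<.05)&(X[:,2]>.06)&(X[:,2]<.13);print(q.sum(),np.median(L[q],0),np.median(X[q,2]))
im=cv2.imread("pics/t12.png");h=cv2.cvtColor(im,cv2.COLOR_BGR2HSV)
m=cv2.inRange(h,(100,120,30),(130,255,255));m[:,:355]=0;m[:185]=0;k,l,st,ce=cv2.connectedComponentsWithStats(m)
i=1+np.argmax(st[1:,4]);Y=cloud(d)[l==i];Y=Y[Y[:,2]>.03];print("tray",st[i],cv2.minAreaRect(Y[:,:2].astype(np.float32)),np.percentile(Y[:,2],[5,50,95]))
Z=Y[Y[:,2]>.052];print("rib",len(Z),Z.mean(0),cv2.minAreaRect(Z[:,:2].astype(np.float32)))
go(.48,-.30,.2,96)
```

```text
93 [-0.03383676 -0.00188419] 0.09676130368625345
84 [0.03334713 0.00494879] 0.09586542878992219
tray [ 360  195   44   51 1748] ((0.4923699200153351, -0.39641717076301575), (0.14958862960338593, 0.1115218922495842), 6.3456034660339355) [0.03214348 0.041311   0.06774575]
rib 78 [ 0.49210149 -0.39411628  0.06558475] ((0.49262526631355286, -0.39502832293510437), (0.010209397412836552, 0.06222154200077057), 6.0309367179870605)
units [np.float64(-5.493), np.float64(6.785), np.float64(0.49), np.float64(-6.129)] yaw now 34.71 pos [0.5061 0.0484 0.2169]
```

Both bails are fully in. The tray is at (0.4925, −0.3955) with a yaw of 6.2°, undisturbed. I'll go there.

>>> play_rows --pt "-0.6 0.9 0 -1 30" --pt "-1.4 1.9 0 -2 30" --pt "-2.2 2.9 0 -3 30" --pt "-3.0 3.9 0 -4 30" --pt "-3.8 4.9 0 -5 30"

```text
clock: 23.48
position: [0.4924, -0.1929, 0.2168]
ee_rot: [0.001, 0.74, 0.672, 0.0]
contact_force: [0.5, -0.3, -0.2]
width: 0.0298
gripper_force: 0.0
```

Run:
```python
from h import *
go(.4925,-.3955,.13,96.2)
```

```text
units [np.float64(-5.041), np.float64(0.488), np.float64(2.173), np.float64(-1.173)] yaw now 84.47 pos [ 0.4924 -0.1929  0.2168]
```

>>> play_rows --pt "-1.3 0.1 0.2 -0.6 30" --pt "-2.6 0.25 0.6 -1.17 30" --pt "-3.9 0.4 1.2 -1.17 30" --pt "-5.04 0.49 2.0 -1.17 30" --pt "-5.04 0.49 2.17 -1.17 30"

```text
clock: 24.1
position: [0.4903, -0.3963, 0.1268]
ee_rot: [-0.001, 0.671, 0.741, -0.0]
contact_force: [0.5, 1.0, 0.4]
width: 0.03
gripper_force: 0.0
```

Run:
```python
from h import *
d=snap("wrist","w13");Y=cloud(d).reshape(-1,3);Y=Y[(Y[:,2]>.055)&(Y[:,2]<.072)&(abs(Y[:,0]-.4925)<.04)&(abs(Y[:,1]+.395)<.045)]
if len(Y):print("rib",len(Y),np.median(Y,0),cv2.minAreaRect(Y[:,:2].astype(np.float32)))
go(.4925,-.3955,.037,96.2)
```

```text
rib 1003 [ 0.49264812 -0.39308522  0.0648951 ] ((0.4927361309528351, -0.3954133987426758), (0.009990287013351917, 0.06028643250465393), 6.15543270111084)
units [np.float64(-0.048), np.float64(0.056), np.float64(2.251), np.float64(-0.048)] yaw now 95.72 pos [ 0.4903 -0.3941  0.127 ]
```

>>> play_rows --pt "-0.04 0.04 0.8 -0.05 30" --pt "-0.04 0.04 1.6 -0.05 30" --pt "-0.04 0.04 2.2 -0.05 30" --pt "-0.04 0.04 2.25 -0.05 30" --pt "-0.04 0.04 2.25 -0.05 2" --newtons 70

```text
clock: 24.78
position: [0.4941, -0.3949, 0.0411]
ee_rot: [0.001, 0.666, 0.746, 0.0]
contact_force: [-0.7, -1.1, 1.0]
width: 0.0131
gripper_force: 2.4
```

>>> play_rows --pt "0 0 0 0 2" --pt "0 0 0 0 2" --pt "0 0 0 0 2" --pt "0 0 0 0 2" --pt "0 0 0 0 2"

```text
clock: 25.4
position: [0.4941, -0.3954, 0.0415]
ee_rot: [0.001, 0.667, 0.745, 0.0]
contact_force: [1.1, 2.2, 5.4]
width: 0.0087
gripper_force: 70.9
```

>>> play_rows --pt "0 0 -0.6 0 2" --pt "0 0 -1.8 0 2" --pt "0 0 -3.2 0 2" --pt "0 0 -4.5 0 2" --pt "0 0 -4.5 0 2"

```text
clock: 26.02
position: [0.4949, -0.3973, 0.225]
ee_rot: [0.005, 0.667, 0.745, -0.0]
contact_force: [0.5, 0.3, -2.7]
width: 0.0087
gripper_force: 69.8
```

Run:
```python
from h import *
go(.5212,.2627,.22,84.4)
d=snap("top","t14");Y=cloud(d).reshape(-1,3);Y=Y[(Y[:,2]>.15)&(Y[:,2]<.25)&(abs(Y[:,0]-.49)<.1)&(abs(Y[:,1]+.39)<.08)];print(len(Y))
```

```text
units [np.float64(16.324), np.float64(2.487), np.float64(-0.0), np.float64(1.198)] yaw now 96.38 pos [ 0.4949 -0.3973  0.225 ]
1401
```

The tray is gripped (2.7 N matches 0.25 kg). I'll carry it to the tote.

>>> play_rows --pt "0.7 0.1 0 0 2" --pt "1.8 0.27 0 0 2" --pt "3.0 0.45 0 0.2 2" --pt "4.2 0.63 0 0.4 2" --pt "5.4 0.82 0 0.6 2"

```text
clock: 26.7
position: [0.5, -0.1747, 0.217]
ee_rot: [-0.002, 0.705, 0.709, -0.001]
contact_force: [-0.4, -0.1, -3.1]
width: 0.0086
gripper_force: 69.6
```

Run:
```python
from h import *
go(.5212,.2627,.22,84.2)
```

```text
units [np.float64(10.932), np.float64(0.587), np.float64(-0.053), np.float64(0.61)] yaw now 90.3 pos [ 0.5    -0.1747  0.217 ]
```

>>> play_rows --pt "1.2 0.06 0 0.2 2" --pt "2.4 0.13 0 0.4 2" --pt "3.6 0.2 0 0.6 2" --pt "4.8 0.26 0 0.61 2" --pt "6.0 0.33 0 0.61 2"

```text
clock: 27.32
position: [0.5114, 0.0646, 0.2171]
ee_rot: [-0.002, 0.741, 0.671, -0.002]
contact_force: [-0.2, -0.8, -1.7]
width: 0.0086
gripper_force: 69.6
```

>>> play_rows --pt "1.2 0.0 0 0 2" --pt "2.4 -0.2 0 0 2" --pt "3.6 -0.25 0 0 2" --pt "4.5 -0.28 0 0 2" --pt "4.9 -0.28 0 0 2"

```text
clock: 27.95
position: [0.52, 0.2606, 0.217]
ee_rot: [-0.001, 0.741, 0.672, -0.002]
contact_force: [0.3, -1.4, -2.6]
width: 0.0088
gripper_force: 69.7
```

>>> play_rows --pt "0 0 0 0 2" --pt "0 0 0 0 2"

```text
clock: 28.2
position: [0.5212, 0.2579, 0.2189]
ee_rot: [0.0, 0.742, 0.671, -0.001]
contact_force: [0.5, 0.7, -1.5]
width: 0.0089
gripper_force: 69.6
```

Run:
```python
from h import *
go(.5212,.2627,.145,84.2);go(.5212,.2627,.1373,84.2)
d=snap("side","s15");cv2.imwrite("pics/s15b.png",cv2.resize(cv2.imread("pics/s15.png")[140:275,130:310],(800,600)))
```

```text
units [np.float64(0.124), np.float64(-0.009), np.float64(1.848), np.float64(0.005)] yaw now 84.25 pos [0.5212 0.2579 0.2189]
units [np.float64(0.125), np.float64(-0.009), np.float64(2.04), np.float64(0.005)] yaw now 84.25 pos [0.5212 0.2579 0.2189]
```

View pics/s15b.png

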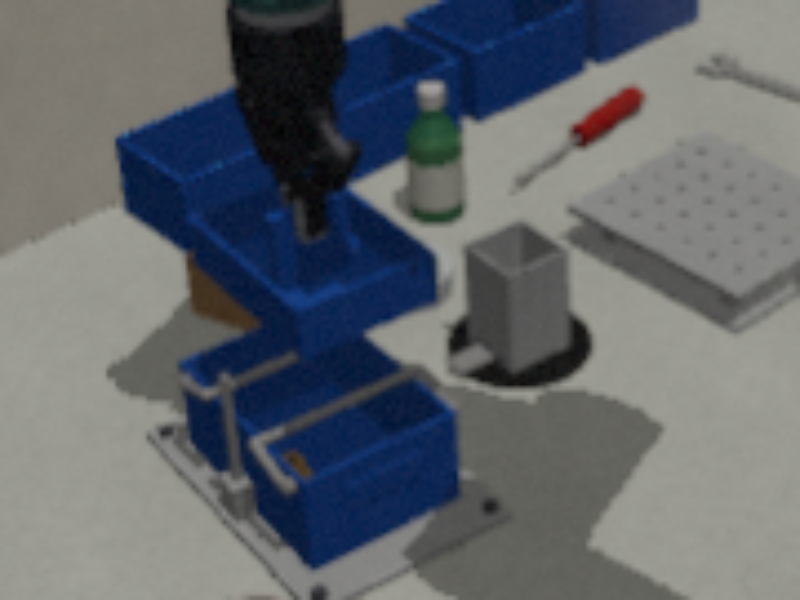

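The side view shows the cup upright on the pad, both bails in, and the tray hanging level above the tote and square to it. I'll lower it.

>>> play_rows --pt "0.08 0 0.5 0 2" --pt "0.1 0 1.1 0 2" --pt "0.1 0 1.6 0 2" --pt "0.1 0 1.85 0 2" --pt "0.1 0 1.95 0 2"

```text
clock: 28.88
position: [0.522, 0.2626, 0.1415]
ee_rot: [0.0, 0.742, 0.671, -0.0]
contact_force: [0.3, 0.2, -2.3]
width: 0.0083
gripper_force: 69.6
```

>>> play_rows --pt "0 0 0.04 0 2" --pt "0 0 0.08 0 2" --pt "0 0 0.08 0 2" --pt "0 0 0.08 0 2"

```text
clock: 29.38
position: [0.5221, 0.2635, 0.1388]
ee_rot: [0.0, 0.741, 0.671, 0.0]
contact_force: [0.4, -0.2, -2.9]
width: 0.0085
gripper_force: 69.6
```

>>> play_rows --pt "0 0 0.04 0 2" --pt "0 0 0.06 0 2" --pt "0 0 0.06 0 2"

```text
clock: 29.75
position: [0.5222, 0.2636, 0.1375]
ee_rot: [0.0, 0.741, 0.671, 0.001]
contact_force: [-1.4, -0.4, 4.9]
width: 0.0087
gripper_force: 70.8
```

Contact. I'll release and lift clear.

>>> play_rows --pt "0 0 0 0 15" --pt "0 0 0 0 30" --pt "0 0 0 0 30" --pt "0 0 -0.6 0 30" --pt "0 0 -1.6 0 30"

```text
clock: 30.38
position: [0.5209, 0.263, 0.1991]
ee_rot: [-0.001, 0.741, 0.671, -0.002]
contact_force: [0.6, -0.6, -0.1]
width: 0.0297
gripper_force: 0.0
```

>>> play_rows --pt "-0.5 0 -1 0 30" --pt "-1.5 0 -2 0 30" --pt "-2.5 1.0 -2.5 0 30" --pt "-3.5 2.0 -2.5 0 30" --pt "-4.2 3.0 -2.5 0 30"

```text
clock: 31.0
position: [0.6257, 0.0824, 0.3008]
ee_rot: [0.001, 0.742, 0.671, 0.0]
contact_force: [0.4, 0.0, 0.2]
width: 0.0299
gripper_force: 0.0
```

>>> play_rows --pt "0 0 0 0 30" --pt "0 0 0 0 30"

```text
clock: 31.25
position: [0.6242, 0.0845, 0.2995]
ee_rot: [-0.001, 0.742, 0.671, -0.0]
contact_force: [-0.1, -0.4, 0.6]
width: 0.03
gripper_force: 0.0
```

Run:
```python
from h import *
print(manip.get_state()["position"],manip.get_state()["contact_force"])
c=np.array([.5212,.2627]);R=np.deg2rad(-5.6)
for n in("side","top"):
    d=snap(n,n+"16");X=cloud(d).reshape(-1,3);L=(X[:,:2]-c)@np.array([[np.cos(R),-np.sin(R)],[np.sin(R),np.cos(R)]])
    q=(abs(L[:,0])<.1)&(abs(L[:,1])<.064)&(X[:,2]>.127)&(X[:,2]<.142);r=cv2.minAreaRect(L[q].astype(np.float32));print(n,q.sum(),r,np.median(X[q,2]))
    q=(abs(L[:,0])<.1)&(abs(L[:,1])<.064)&(X[:,2]>.15)&(X[:,2]<.175);print(" rib",q.sum(),cv2.minAreaRect(L[q].astype(np.float32)) if q.sum() else 0)
    Y=X[(abs(X[:,2]-.098)<.006)&(abs(X[:,0]-.541)<.06)&(abs(X[:,1]-.047)<.06)];print(" cup",len(Y),cv2.minAreaRect(Y[:,:2].astype(np.float32)) if len(Y) else 0)
cv2.imwrite("pics/s16b.png",np.hstack([cv2.resize(cv2.imread("pics/side16.png")[140:275,130:310],(400,300)),cv2.resize(cv2.imread("pics/top16.png")[150:250,120:270],(400,300))]))
```

```text
[0.62419028 0.08448469 0.29953097] [-0.09528623 -0.40823664  0.59956632]
side 403 ((-0.0009175613522529602, 0.0003227703273296356), (0.11272362619638443, 0.15723127126693726), 89.7392807006836) 0.13341152909927145
 rib 85 ((-0.0016899146139621735, -0.0003122575581073761), (0.060238875448703766, 0.014932299964129925), 87.72651672363281)
 cup 103 ((0.5414098501205444, 0.04905728995800018), (0.0645667314529419, 0.0682869479060173), 86.6532974243164)
top 235 ((-0.000141926109790802, 0.0005875937640666962), (0.11018113791942596, 0.14903108775615692), 89.25408172607422) 0.13650021149782432
 rib 25 ((0.0009677759371697903, 0.020896682515740395), (0.009234719909727573, 0.015350845642387867), 3.7929036617279053)
 cup 38 ((0.5400786995887756, 0.02584196999669075), (0.06095217168331146, 0.020268991589546204), 1.6622631549835205)
```

View pics/s16b.png

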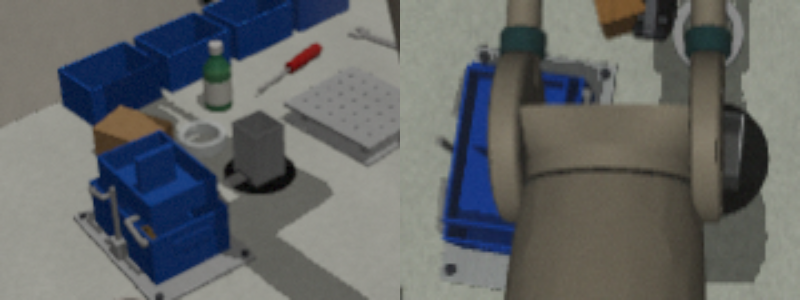

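The tray sits square and centred to within 1 mm, and the cup is upright on the pad. I'm handing in.

```bash
python3 -c "
from rig import manip
print(manip.sign_off())"
```

```text
the job is handed in; nothing more can be done
None
```

The job is handed in, though the sign-off returned no verdict: both shells that were present are in the tote, the empty cup stands shut on its pad, both bails are swung in, and the tray rests centred and square on them.

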